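# Unlatch the tasting case and hold its lid open

## Robot

A 7-joint arm with a two-finger parallel gripper is mounted at the origin on the work surface. World frame = base frame: x ahead of the robot, y to its left, z up, the work surface at z = 0. Lengths are in m, angles in rad, forces in N, time in s.
With the tool pointing down it reaches from about 0.4 to 0.85 m from the base axis. Payload 4.4 kg.
Tool frame: the origin (TCP) lies at the very end of the fingers, on their centre line; the grasp point (between the pads) lies 19 mm behind it; z points along the fingers, y is the line along which they close (so a half turn about z gives the same grasp; the last joint's range is limited). The gripper opens to 94 mm and grips with 3 to 60 N. Pads are 16 mm wide; open, the fingers measure 119 mm over their backs; the gripper's body (75 mm by 177 mm) begins 78 mm behind the grasp point.
Start: joints at [-1.205, 0.628, 0.038, 1.517, -0.027, 0.996, -0.02], TCP at [0.272, 0.59, 0.205] pointing down, gripper open.
Joint ranges: [-3.06, 3.06], [-0.37, 2.12], [-1.25, 1.32], [0.18, 2.47], [-1.1, 4.24], [0.23, 1.98], [-2.94, 2.94]. Speed limits (rad/s): [2.57, 2.57, 3.14, 3.14, 3.14, 3.14, 3.14].

## Interface

Orientations are given as [roll, pitch, yaw] about the fixed x, y, z axes, in that order (R = Rz(yaw) Ry(pitch) Rx(roll)).
In Python, from cell import bot gives the robot as it stands.
- The arm moves only by the tool move_arm, never from a script. Its arguments are lists of equal length, an entry for each row: "claw": the gripper's target within -1 to 1 (shut at 1, half-way at 0, fully open at -1); "delta_pos": the shift along the tool's x, y, z in m, a list of three; "turn": the turn, a rotation vector about the tool's x, y, z in degrees, a list of three. A call has 1 to 5 rows; each row is the pose to reach, as a shift and turn from the pose commanded when the call began, along the tool's axes at that moment; what a row does not reach only later rows make up. A row lasts 1/12 s, in which the tool goes at most 41.7 mm and 7.16 degrees, less where a joint would pass 70% of its speed; a pose out of reach is approached as far as the arm can. A call with a gripper value outside its range is refused whole. The fingers move at their own pace and stop on an object; "force" is the grip in N (left out, the last holds). Time passes only in rows, so rows that repeat a pose let the fingers close. It gives the time, the measured TCP pose, the force, the opening and the grip force at its end, in the units of the state.
- bot.get_state(): the state, without advancing time (a new reading comes with each control period).
- bot.grab_frame(name): name is "side" or "top" or "wrist"; returns the picture (420x560x3 uint8, red, green, blue); there is no depth.
- bot.camera_params(name): a dict with "fx", "fy", "cx", "cy" (pixels), "R" (3x3) and "t" (3): a world point X has camera coordinates R X + t. Camera axes: x right, y down, z forward; pixel columns grow to the right and rows downward; lengths in m; the calibration is good to about 2 mm. A picture is of the moment at which its call begins: read the wrist's pose just before it. camera_params takes no time and is no camera call; for the wrist camera it gives the pose at the moment of the call.
- bot.close_job(): hands the job in; it is judged then, once.
The state is a dict: "time": time; "qpos": joint angles; "joint_vel": joint speeds; "effort": joint torques, N m; "ee_pos": TCP position; "tcp_rot": TCP orientation; "ft_force": force on the tool from outside, world axes, zero at the start; "wrist_torque": the same for the moment, N m; "width": opening from 0.0 (shut) to 1.0 (fully open); "grip_force": force on a finger pad.
Only numpy, scipy, OpenCV 4.12 (cv2) and the standard library are available. Lean on these libraries where they do the work, as an engineer would, in place of code of your own. Each camera call takes 0.05 s, during which the arm holds its last target. There are 200 camera calls.

## Task

A colleague is about to restock the honey tasting case: turn the wing catch on the block at the case's right side until its pointer faces the raised mark on the block, then lift the lid by its bar handle and hold it open at 50 degrees. The lid falls shut if let go, so the program finishes while the gripper is still holding it there. Leave the jars, tin and carton standing around the case as they are.

Things in the scene. Friction and masses are not known exactly. Their poses are not given: they have to be found in the camera images.
- case: Dark wooden counter-top case, 200 (x) x 300 (y) x 100 mm tall, fixed to the table, with orange strips along its front and jars inside. Origin: centre of its underside on the table. Its -x axis is its front (towards the robot, turned by up to 17 degrees either way), +y its left side, z up. On its right (-y) side stands the catch's block, 109 mm tall, from x = -123 to -8 mm and y = -201 to -151 mm in the case's frame.
- lid (a joint): Angle of the case's lid, rad: 0 shut, grows as the front edge rises (50 degrees = 0.873), stops at 1.35. Lid: clear panel in a dark wood frame, 200 x 300 x 12 mm, 0.35 to 0.7 kg, plain hinge along its far edge without a stay, so it falls shut from any angle. The catch's pointer bars it until the catch is turned.
- lid_hinge (a point): Middle of the lid's hinge line, fixed to the case: at (100, 0, 106) mm in the case's frame. The hinge line runs along the case's y; axes as the case's.
- lid_bar (a point): Centre of the lid's handle, a round steel bar 12 mm thick and 116 mm long parallel to the hinge line, carried by an arm at each end, 48 mm ahead of the lid's front edge (so a finger fits between) and 248 mm from the hinge line, 106 mm above the table when shut. The bar moves with the lid; axes: x from the bar to the hinge, y along the bar.
- catch (a joint): Angle of the wing catch about its upright pivot, rad: 0 with its pointer straight at the mark; positive is clockwise seen from above from there, which takes the pointer in over the lid (it bars the lid from about 0.5 up). It starts at 0.8 to 1.35, has stops at -0.6 and 1.5, and a light friction (0.05 N m) keeps it where it is left.
- catch_grip (a point): On the pivot of the wing catch, 145 mm above the table, 17 mm below the top of its wing. The wing is an upright steel plate 40 mm long, 12 mm thick, from 124 to 162 mm above the table, centred on the pivot and in line with the pointer. The pointer is a flat 14 mm wide steel tongue below it, 116 to 124 mm above the table, from the pivot to 50 mm out on one side. Axes turn with the catch: the pointer points along -x.
- catch_mark (a point): Top of the mark: a raised aluminium ridge, 12 x 4 x 5 mm, on top of the catch's block, 64 mm from the pivot towards the case's front (-x).
- jar_tall_mid (a point): Centre of the tall honey jar, half-way up: 68 mm across, 105 mm tall. A bystander.
- jar_squat_mid (a point): Centre of the squat honey jar, half-way up: 74 mm across, 75 mm tall. A bystander.
- tin_mid (a point): Centre of the tin, half-way up: 72 mm across, 90 mm tall. A bystander.
- tray_jar1_mid (a point): Centre of the jar on the tray, half-way up: 68 mm across, 105 mm tall, stands on the round blue tray, its foot 5 mm above the table. A bystander.
- tray_jar2_mid (a point): Centre of the other jar on the tray, half-way up: 68 mm across, 105 mm tall, stands on the round blue tray, its foot 5 mm above the table. A bystander.
- carton_mid (a point): Centre of the carton, half-way up: 60 x 90 x 80 mm (80 tall). A bystander.

How it is judged:
By the outcome, as a careful person would: the job done as asked, in the order asked, and still so for the second after the job is handed in, while the arm keeps its last pose, push and grip.
It also fails if it takes over 51 s, if anything falls off the work surface, if the arm or the gripper's body presses on something with over 40 N, if the wrist force passes 120 N, or if a joint passes its speed limit or range.

## Working session

There is one attempt and no reset: what is moved stays moved. The work goes in short steps, Python scripts to look and compute and a tool call to move; the robot and the scene stay as the last step left them, time stands still between calls to the robot, and variables do not carry over. Pictures are saved under pics/ and viewed, at most 10 in all, crops included, and the job is handed in when it is done.

Besides the shell and the picture viewer there is one more tool, called after "Request:" as name(argument=value, ...), one argument or row to a line, values as JSON. move_arm: Moves the arm, as the interface text tells. Its arguments: {"type":"object","properties":{"claw":{"type":"array"},"delta_pos":{"type":"array"},"turn":{"type":"array"},"force":{"type":"number"}},"required":["claw","delta_pos","turn"]}

```bash
mkdir -p pics; ls
python3 - <<'E'
from cell import bot
import cv2,numpy as np
for n in ("top","side"):
    im=bot.grab_frame(n); cv2.imwrite(f"pics/{n}0.png",im[...,::-1])
    p=bot.camera_params(n); print(n,p)
s=bot.get_state();print(s['time'],s['ee_pos'],s['tcp_rot'])
E
```

```text
pics
top {'fx': 441.5893588500744, 'fy': 441.5893588500744, 'cx': 278.31616662506525, 'cy': 200.08255770994876, 'R': array([[-0.02751404, -0.99938579, -0.02170277],
       [-0.9936299 ,  0.02971621, -0.10870403],
       [ 0.10928219,  0.01857364, -0.99383722]]), 't': array([0.13177796, 0.56404046, 1.22211469])}
side {'fx': 448.0268346874736, 'fy': 448.0268346874736, 'cx': 284.8380212370571, 'cy': 203.80230016335898, 'R': array([[ 0.72701922, -0.68660353,  0.00431853],
       [-0.44708298, -0.47815452, -0.75596631],
       [ 0.52111406,  0.5476713 , -0.65459627]]), 't': array([-0.3325056 ,  0.39141111,  1.11175051])}
0.1 [0.27177257 0.5898068  0.20466398] [-3.13990293e+00  4.26906266e-05  2.70976638e+00]
```

View pics/top0.png

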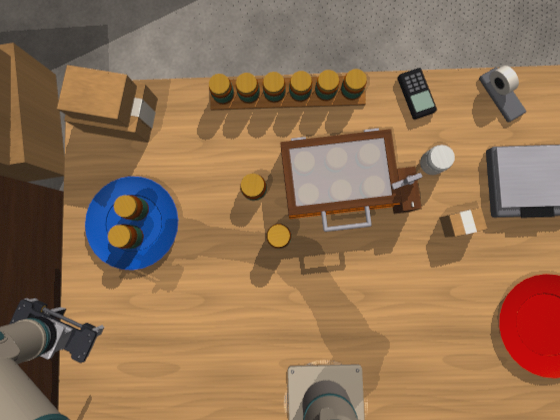

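View pics/side0.png

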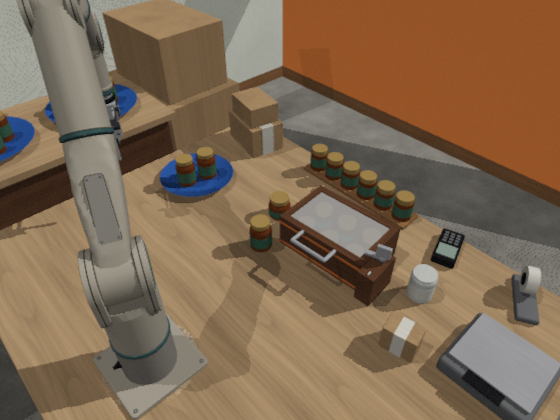

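The top view shows the case at cols 283–397, rows 132–215, with the bar near (347,225) and the catch near (407,182). The tall jar is at (278,236), the squat jar at (253,186), the tin at (440,158) and the carton at (460,222). I'll enlarge the catch and bar in both views.

Run:
```python
import cv2,numpy as np
a=cv2.imread('pics/top0.png')[120:240,270:430]; b=cv2.imread('pics/side0.png')[185:305,270:430]
f=lambda x:cv2.resize(x,None,fx=5,fy=5,interpolation=cv2.INTER_CUBIC)
cv2.imwrite('pics/c1.png',f(a)); cv2.imwrite('pics/c2.png',f(b))
```

```text
(no output)
```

View pics/c1.png

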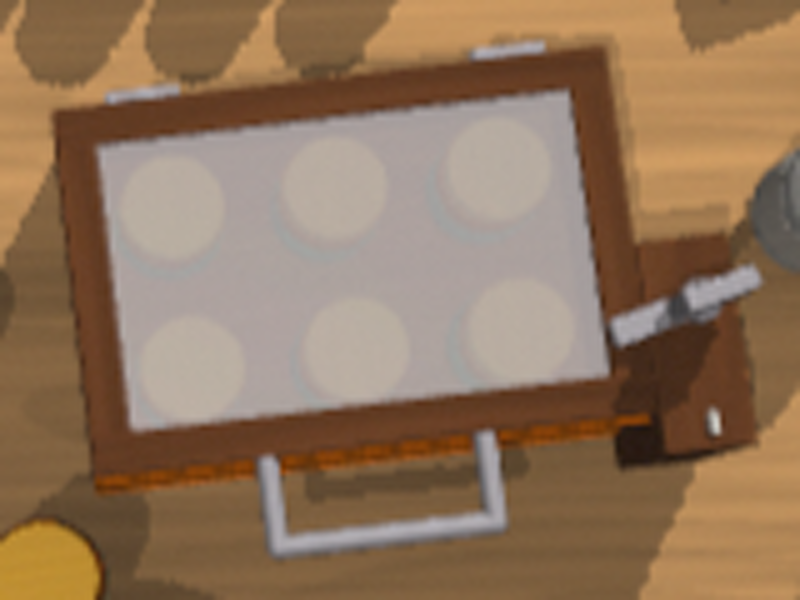

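View pics/c2.png

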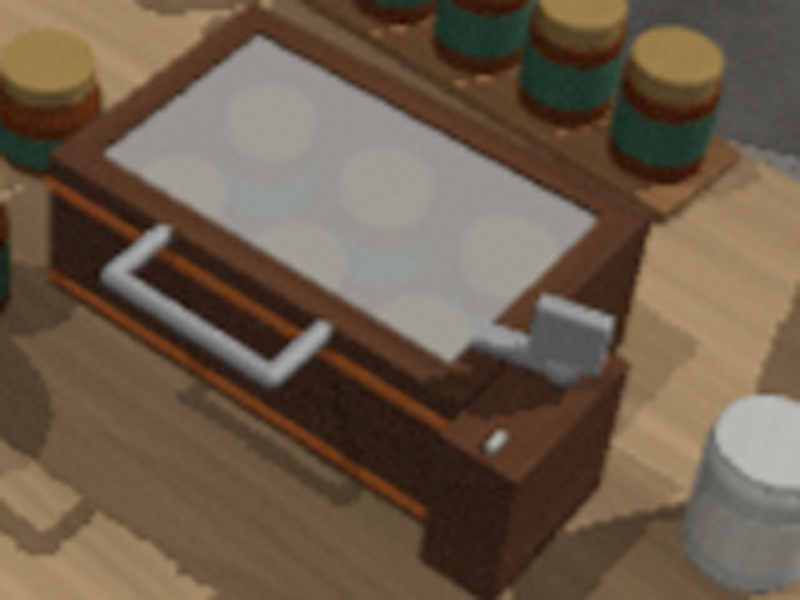

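The crops show lid corners at (57,113), (605,48), (95,480) and (650,412), bar ends at (278,548) and (500,523), the mark at (714,422), and the wing top from about (688,295) to (760,272). All are in top-crop pixels (×5, offset 270,120). The pointer tip reaches in over the lid at (612,335).

```bash
cat > h.py <<'E'
import numpy as np,cv2
from cell import bot
from scipy.spatial.transform import Rotation as Ro
def ray(p,uv,z):
    d=p['R'].T@np.array([(uv[0]-p['cx'])/p['fx'],(uv[1]-p['cy'])/p['fy'],1]); c=-p['R'].T@p['t']
    return c+d*(z-c[2])/d[2]
def proj(p,X):
    x=p['R']@np.asarray(X)+p['t']; return np.array([p['fx']*x[0]/x[2]+p['cx'],p['fy']*x[1]/x[2]+p['cy']])
def tcp(s=None):
    s=s or bot.get_state(); return np.array(s['ee_pos']),Ro.from_euler('xyz',s['tcp_rot'])
def rel(pos,rot,p0,r0):
    "shift and turn (deg) in tool axes from pose p0,r0 to pose pos,rot"
    return np.round(r0.inv().apply(pos-p0),4),np.round((r0.inv()*rot).as_rotvec(degrees=True),2)
E
python3 - <<'E'
from h import *
T=bot.camera_params('top');S=bot.camera_params('side')
c=lambda x,y,o:(x/5+o[0]-.4,y/5+o[1]-.4)
a=(270,120);b=(270,185)
for n,x,y,z in [('BL',57,113,.112),('BR',605,48,.112),('FL',95,478,.112),('bar1',278,548,.108),('bar2',500,523,.108),('mark',714,422,.114),('wingA',688,295,.162),('wingB',760,272,.162),('tip',614,335,.124)]:
    print('top',n,ray(T,c(x,y,a),z).round(4))
for n,x,y,z in [('BL',60,155,.112),('BR',645,222,.112),('FR',262,12,.112),('bar1',115,275,.108),('bar2',270,377,.108),('mark',497,440,.114),('wingA',543,298,.162),('wingB',612,322,.162)]:
    print('side',n,ray(S,c(x,y,b),z).round(4))
for n,u,v,z in [('tall',278,236,.105),('squat',253,186,.075),('tin',441,157,.09),('carton',460,223,.08),('tr1',128,207,.11),('tr2',122,236,.11)]:print(n,ray(T,(u,v),z).round(3))
w=bot.camera_params('wrist');p0,r0=tcp()
print('wristcam in tool',r0.inv().apply(-w['R'].T@w['t']-p0).round(4),'fwd',r0.inv().apply(w['R'][2]).round(3),w['fx'])
E
```

```text
top BL [0.7156 0.1025 0.112 ]
top BR [ 0.7416 -0.1933  0.112 ]
top FL [0.5178 0.0879 0.112 ]
top bar1 [ 0.4782 -0.0076  0.108 ]
top bar2 [ 0.488  -0.1251  0.108 ]
top mark [ 0.5377 -0.2388  0.114 ]
top wingA [ 0.5984 -0.216   0.162 ]
top wingB [ 0.6091 -0.253   0.162 ]
top tip [ 0.5841 -0.1866  0.124 ]
side BL [0.5197 0.081  0.112 ]
side BR [ 0.7302 -0.1955  0.112 ]
side FR [0.71  0.092 0.112]
side bar1 [ 0.4762 -0.0118  0.108 ]
side bar2 [ 0.4837 -0.1256  0.108 ]
side mark [ 0.5345 -0.2414  0.114 ]
side wingA [ 0.5934 -0.2178  0.162 ]
side wingB [ 0.6059 -0.2536  0.162 ]
tall [0.464 0.118 0.105]
squat [0.604 0.183 0.075]
tin [ 0.666 -0.331  0.09 ]
carton [ 0.486 -0.373  0.08 ]
tr1 [0.552 0.517 0.11 ]
tr2 [0.475 0.532 0.11 ]
wristcam in tool [ 0.0842  0.0003 -0.1791] fwd [-0.288 -0.001  0.958] 369.91846417667324
```

Estimates:
- Case yaw is about 4.8°.
- Bar centre is about (0.4815, -0.0675).
- Catch pivot is about (0.601, -0.235).
- Pointer is about 77° (1.35 rad) from the mark.

I'll start the transit towards the catch at a safe height.

Request:
move_arm(
  claw=[-1,-1,-1,-1,-1],
  delta_pos=[
    [-0.029,-0.0275,-0.003],
    [-0.058,-0.055,-0.006],
    [-0.087,-0.0825,-0.009],
    [-0.116,-0.11,-0.012],
    [-0.145,-0.1377,-0.015],
  ],
  turn=[
    [0,0,0],
    [0,0,0],
    [0,0,0],
    [0,0,0],
    [0,0,0],
  ],
)

```text
time: 0.52
ee_pos: [0.3462, 0.4026, 0.2203]
tcp_rot: [-3.141, -0.0, 2.71]
ft_force: [0.2, -0.3, -1.2]
width: 0.998
grip_force: 0.0
```

Request:
move_arm(
  claw=[-1,-1,-1,-1,-1],
  delta_pos=[
    [-0.029,-0.0275,0],
    [-0.058,-0.055,0],
    [-0.087,-0.0825,0],
    [-0.116,-0.11,0],
    [-0.145,-0.1377,0],
  ],
  turn=[
    [0,0,0],
    [0,0,0],
    [0,0,0],
    [0,0,0],
    [0,0,0],
  ],
)

```text
time: 0.93
ee_pos: [0.4203, 0.2169, 0.2204]
tcp_rot: [-3.141, -0.0, 2.71]
ft_force: [0.5, 0.2, -0.2]
width: 0.999
grip_force: 0.0
```

Request:
move_arm(
  claw=[-1,-1,-1,-1,-1],
  delta_pos=[
    [-0.029,-0.0275,0],
    [-0.058,-0.055,0],
    [-0.087,-0.0825,0],
    [-0.116,-0.11,0],
    [-0.145,-0.1377,0],
  ],
  turn=[
    [0,0,0],
    [0,0,0],
    [0,0,0],
    [0,0,0],
    [0,0,0],
  ],
)

```text
time: 1.35
ee_pos: [0.4943, 0.0312, 0.2204]
tcp_rot: [-3.142, -0.0, 2.71]
ft_force: [1.3, 1.2, 0.5]
width: 0.999
grip_force: 0.0
```

Request:
move_arm(
  claw=[-1,-1,-1,-1,-1],
  delta_pos=[
    [-0.029,-0.0275,0],
    [-0.058,-0.055,0],
    [-0.087,-0.0825,0],
    [-0.116,-0.11,0],
    [-0.145,-0.1377,0],
  ],
  turn=[
    [0,0,7],
    [0,0,14],
    [0,0,21],
    [0,0,28],
    [0,0,35],
  ],
)

```text
time: 1.77
ee_pos: [0.5684, -0.1544, 0.2202]
tcp_rot: [-3.141, -0.001, 2.093]
ft_force: [0.6, -0.6, -0.2]
width: 0.999
grip_force: 0.0
```

Run:
```python
from h import *
s=bot.get_state();p0,r0=tcp(s);print(p0,s['tcp_rot'],s['qpos'])
g=Ro.from_euler('xyz',[np.pi,0,np.radians(107.6)])
print(rel(np.array([.601,-.235,.22]),g,p0,r0))
```

```text
[ 0.56839027 -0.15439237  0.22024452] [-3.14132202e+00 -5.43027503e-04  2.09299447e+00] [ 0.03104208  0.53823204  0.29234126  1.68147638 -0.1829463   0.94934014
  0.91351336]
(array([-0.0861, -0.0119,  0.0002]), array([-0.02, -0.03, 12.32]))
```

Request:
move_arm(
  claw=[-1,-1,-1,-1],
  delta_pos=[
    [-0.03,-0.004,0],
    [-0.06,-0.008,0],
    [-0.086,-0.012,0],
    [-0.086,-0.012,0],
  ],
  turn=[
    [0,0,6],
    [0,0,12.3],
    [0,0,12.3],
    [0,0,12.3],
  ],
)

```text
time: 2.1
ee_pos: [0.6013, -0.2398, 0.2198]
tcp_rot: [-3.14, 0.005, 1.878]
ft_force: [0.1, -0.8, -0.1]
width: 0.999
grip_force: 0.0
```

Run:
```python
from h import *
w=bot.camera_params('wrist'); im=bot.grab_frame('wrist'); cv2.imwrite('pics/w1.png',im[...,::-1])
np.save('w1.npy',w,allow_pickle=True); p,r=tcp(); print(p,r.as_euler('xyz',True))
x=np.array([.9965,.0837,0]);P=np.array([.601,-.235,0])
print('pred wing',proj(w,P+[0,0,.162]),'mark',proj(w,P-.064*x+[0,0,.114]),'tcp',proj(w,p))
```

```text
[ 0.60069643 -0.2363731   0.21958571] [-1.79900061e+02  8.39109533e-02  1.07724864e+02]
pred wing [276.11175714 221.64728053] mark [196.78091591 184.98349899] tcp [275.05296493 259.1224185 ]
```

View pics/w1.png

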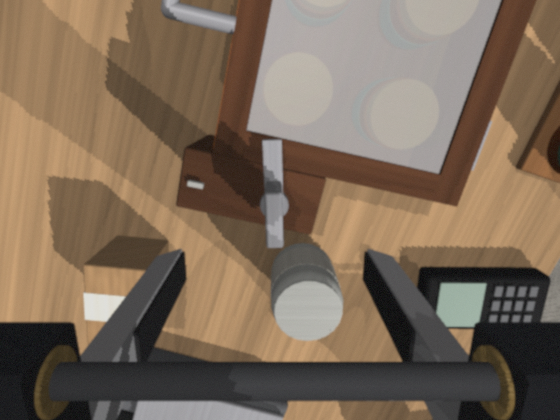

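The wrist view shows the mark at (196,185), predicted at (197,185). The wing and pointer line runs vertically at col ~274, rows 142–247, predicted at 276, so the estimate is good. Now descending and gripping the wing.

Request:
move_arm(
  claw=[-1,-1,-1,-1,-1],
  delta_pos=[
    [0.0015,0,0.03],
    [0.0015,0,0.06],
    [0.0015,0,0.08],
    [0.0015,0,0.09],
    [0.0015,0,0.09],
  ],
  turn=[
    [0,0,0],
    [0,0,0],
    [0,0,0],
    [0,0,0],
    [0,0,0],
  ],
)

```text
time: 2.57
ee_pos: [0.599, -0.2294, 0.128]
tcp_rot: [-3.138, -0.004, 1.886]
ft_force: [-0.5, -0.1, 1.6]
width: 1.006
grip_force: 0.0
```

Request:
move_arm(
  claw=[1,1,1,1,1],
  delta_pos=[
    [0,0,0],
    [0,0,0],
    [0,0,0],
    [0,0,0],
    [0,0,0],
  ],
  turn=[
    [0,0,0],
    [0,0,0],
    [0,0,0],
    [0,0,0],
    [0,0,0],
  ],
  force=20,
)

```text
time: 2.98
ee_pos: [0.6013, -0.2317, 0.1315]
tcp_rot: [3.14, 0.001, 1.884]
ft_force: [0.9, 0.1, 0.4]
width: 0.68
grip_force: 0.0
```

Request:
move_arm(
  claw=[1,1,1,1,1],
  delta_pos=[
    [0,0,0],
    [0,0,0],
    [0,0,0],
    [0,0,0],
    [0,0,0],
  ],
  turn=[
    [0,0,0],
    [0,0,0],
    [0,0,0],
    [0,0,0],
    [0,0,0],
  ],
  force=20,
)

```text
time: 3.4
ee_pos: [0.6008, -0.2315, 0.1304]
tcp_rot: [-3.142, -0.0, 1.884]
ft_force: [-0.4, 0.4, 0.1]
width: 0.328
grip_force: 0.0
```

Request:
move_arm(
  claw=[1,1,1,1,1],
  delta_pos=[
    [-0.003,0,0],
    [-0.003,0,0],
    [-0.003,0,0],
    [-0.003,0,0],
    [-0.003,0,0],
  ],
  turn=[
    [0,0,0],
    [0,0,0],
    [0,0,0],
    [0,0,0],
    [0,0,0],
  ],
)

```text
time: 3.82
ee_pos: [0.5997, -0.2357, 0.1304]
tcp_rot: [-3.138, -0.0, 1.883]
ft_force: [-5.2, -1.9, 3.6]
width: 0.126
grip_force: 20.0
```

Request:
move_arm(
  claw=[1,1],
  delta_pos=[
    [0,0,0],
    [0,0,0],
  ],
  turn=[
    [0,0,0],
    [0,0,0],
  ],
)

```text
time: 3.98
ee_pos: [0.5997, -0.2357, 0.1304]
tcp_rot: [-3.138, -0.0, 1.883]
ft_force: [-5.4, -1.5, 3.8]
width: 0.13
grip_force: 20.0
```

Request:
move_arm(
  claw=[1,1,1,1,1],
  delta_pos=[
    [0,-0.001,0],
    [0,-0.001,0],
    [0,-0.001,0],
    [0,-0.001,0],
    [0,-0.001,0],
  ],
  turn=[
    [0,0,-5],
    [0,0,-10],
    [0,0,-15],
    [0,0,-20],
    [0,0,-25],
  ],
)

```text
time: 4.4
ee_pos: [0.5999, -0.2356, 0.1304]
tcp_rot: [-3.14, -0.0, 2.324]
ft_force: [-2.1, -1.4, 0.7]
width: 0.127
grip_force: 20.0
```

```bash
python3 -c "
from h import *
s=bot.get_state();p,r=tcp(s);print(p,r.as_euler('xyz',True),s['qpos'][6],s['ft_force'],s['wrist_torque'],r.inv().apply(s['ft_force']))"
```

```text
[ 0.59985103 -0.23557766  0.13041668] [-1.79918572e+02 -1.82441937e-02  1.33141410e+02] 1.2246035185987005 [-2.07972558 -1.37427957  0.71339736] [-0.40555485  0.69988311 -0.05083925] [ 0.41957806 -2.45825511 -0.70977087]
```

Request:
move_arm(
  claw=[1,1,1,1,1],
  delta_pos=[
    [0,0,0],
    [0,0,0],
    [0,0,0],
    [0,0,0],
    [0,0,0],
  ],
  turn=[
    [0,0,-5],
    [0,0,-10],
    [0,0,-15],
    [0,0,-20],
    [0,0,-25],
  ],
)

```text
time: 4.82
ee_pos: [0.6, -0.2354, 0.1304]
tcp_rot: [-3.141, -0.001, 2.76]
ft_force: [-2.8, -0.9, 0.6]
width: 0.125
grip_force: 20.0
```

Request:
move_arm(
  claw=[1,1,1,1,1],
  delta_pos=[
    [0,0,0],
    [0,0,0],
    [0,0,0],
    [0,0,0],
    [0,0,0],
  ],
  turn=[
    [0,0,-6],
    [0,0,-12],
    [0,0,-18],
    [0,0,-24],
    [0,0,-26.7],
  ],
)

```text
time: 5.23
ee_pos: [0.6001, -0.235, 0.1304]
tcp_rot: [3.141, -0.001, -3.056]
ft_force: [-2.6, -0.6, 1.3]
width: 0.127
grip_force: 20.0
```

Request:
move_arm(
  claw=[0.5,0.5,0.5,0.5,0.5],
  delta_pos=[
    [0,0,0],
    [0,0,0],
    [0,0,0],
    [0,0,0],
    [0,0,0],
  ],
  turn=[
    [0,0,0],
    [0,0,0],
    [0,0,0],
    [0,0,0],
    [0,0,0],
  ],
)

```text
time: 5.65
ee_pos: [0.601, -0.2344, 0.1304]
tcp_rot: [3.142, 0.0, -3.061]
ft_force: [0.1, 0.0, -0.1]
width: 0.251
grip_force: 0.0
```

Request:
move_arm(
  claw=[0.3,0.3,0.3,0.3,0.3],
  delta_pos=[
    [0,0,-0.02],
    [0,0,-0.05],
    [0,0,-0.08],
    [0,0,-0.1],
    [0,0,-0.1],
  ],
  turn=[
    [0,0,0],
    [0,0,0],
    [0,0,0],
    [0,0,0],
    [0,0,0],
  ],
)

```text
time: 6.07
ee_pos: [0.6038, -0.2355, 0.2356]
tcp_rot: [-3.138, 0.008, -3.061]
ft_force: [1.0, -0.6, 0.2]
width: 0.349
grip_force: 0.0
```

Run:
```python
from h import *
w=bot.camera_params('wrist'); im=bot.grab_frame('wrist'); 
s=bot.get_state();p,r=tcp(s); print(p,r.as_euler('xyz',True),s['qpos'])
cv2.imwrite('pics/w2.png',im[...,::-1]);np.save('w2.npy',w,allow_pickle=True)
x=np.array([.9965,.0837,0]);P=np.array([.6,-.235,0])
print('pred wing',proj(w,P+[0,0,.162]),'tip',proj(w,P-.05*x+[0,0,.124]),'mark',proj(w,P-.064*x+[0,0,.114]))
```

```text
[ 0.60240289 -0.23500883  0.23299989] [-179.88198113    0.27964557 -175.35074806] [ 0.37070634  0.59459037 -0.07114649  1.49814288  0.04608934  1.04519383
  1.94074935]
pred wing [275.75518874 215.40608283] tip [275.57433106 138.8078098 ] mark [275.5279257  119.43185771]
```

View pics/w2.png

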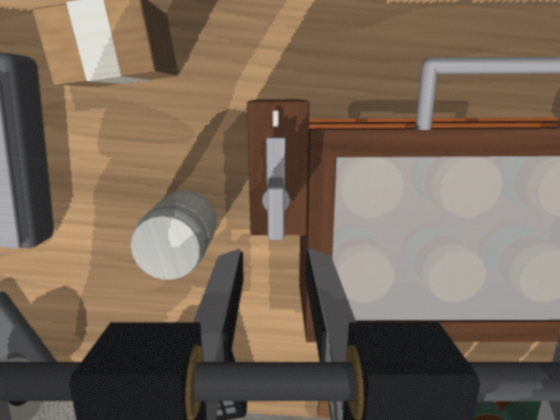

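The wrist view shows the pointer (tip at (276,138), pivot at (275,201)) in line with the mark at (276,118), so the catch is set. The bar is visible at row 66 from col 430. Next I'll refine the bar and work out the move to it.

Run:
```python
from h import *
w=np.load('w2.npy',allow_pickle=True).item()
im=cv2.imread('pics/w2.png').astype(int)
for u in (445,480,520,550):
    g=im[45:95,u]; m=(g.min(1)>105)&(np.ptp(g,axis=1)<35); v=45+np.flatnonzero(m); print(u,v.min(),v.max(),ray(w,(u,v.mean()),.108).round(4))
p,r=tcp()
print(rel(np.array([.4815,-.0675,.233]),Ro.from_euler('xyz',[np.pi,0,np.radians(94.8)]),p,r))
```

```text
445 59 73 [ 0.4862 -0.1133  0.108 ]
480 58 73 [ 0.4837 -0.0865  0.108 ]
520 58 73 [ 0.4813 -0.0559  0.108 ]
550 58 72 [ 0.4791 -0.033   0.108 ]
(array([ 0.1069,  0.1768, -0.0009]), array([ 0.13,  0.31, 89.85]))
```

Request:
move_arm(
  claw=[0.3,0.3,0.3,0.3,0.3],
  delta_pos=[
    [0.02,0.035,0],
    [0.042,0.07,0],
    [0.064,0.105,0],
    [0.086,0.141,0],
    [0.107,0.177,0],
  ],
  turn=[
    [0,0,7],
    [0,0,14],
    [0,0,21],
    [0,0,28],
    [0,0,35],
  ],
)

```text
time: 6.53
ee_pos: [0.4774, -0.066, 0.2291]
tcp_rot: [-3.141, -0.003, 2.605]
ft_force: [0.1, 1.0, -0.6]
width: 0.35
grip_force: 0.0
```

Request:
move_arm(
  claw=[0.3,0.3,0.3,0.3,0.3],
  delta_pos=[
    [0,0,0],
    [0,0,0],
    [0,0,0],
    [0,0,0],
    [0,0,0],
  ],
  turn=[
    [0,0,7],
    [0,0,14],
    [0,0,21],
    [0,0,28],
    [0,0,35],
  ],
)

```text
time: 6.95
ee_pos: [0.479, -0.0671, 0.2293]
tcp_rot: [-3.139, -0.001, 1.995]
ft_force: [-0.5, 0.0, -0.1]
width: 0.353
grip_force: 0.0
```

Request:
move_arm(
  claw=[0.3,0.3,0.3,0.3,0.3],
  delta_pos=[
    [0,0,0],
    [0,0,0],
    [0,0,0],
    [0,0,0],
    [0,0,0],
  ],
  turn=[
    [0,0,7],
    [0,0,14],
    [0,0,20],
    [0,0,20],
    [0,0,20],
  ],
)

```text
time: 7.37
ee_pos: [0.4793, -0.0671, 0.2295]
tcp_rot: [-3.14, 0.0, 1.655]
ft_force: [0.2, 0.3, 0.5]
width: 0.345
grip_force: 0.0
```

Run:
```python
from h import *
s=bot.get_state();p,r=tcp(s);print(p,r.as_euler('xyz',True),s['qpos'],s['width'])
g=Ro.from_euler('xyz',[np.pi,0,np.radians(95)])
print(rel(np.array([.482,-.0675,.087]),g,p,r))
w=bot.camera_params('wrist'); im=bot.grab_frame('wrist'); cv2.imwrite('pics/w3.png',im[...,::-1])
print(proj(w,[.482,-.0675,.112]))
```

```text
[ 0.47930585 -0.06714141  0.22951842] [-1.79883446e+02  6.06104881e-03  9.48390852e+01] [-0.15113733  0.37605429  0.31784762  1.94087927 -0.15266001  0.84965824
  0.33174453] 0.3453903487175864
(array([-0.0006,  0.0029,  0.1425]), array([-0.12,  0.01, -0.16]))
[277.68422708 205.14220276]
```

View pics/w3.png

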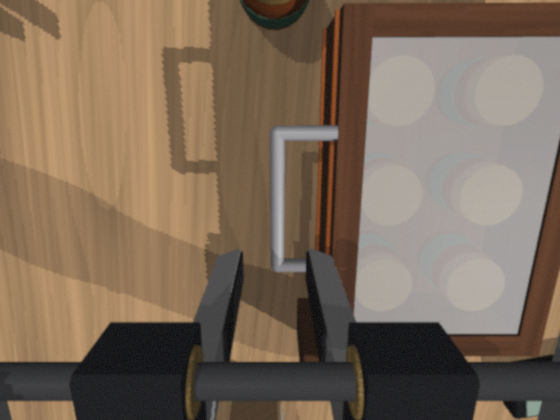

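The wrist view shows the bar vertical at col 278, rows 132–265, predicted centre (278,205), with the fingers straddling its line. Descend and grip.

Request:
move_arm(
  claw=[0.3,0.3,0.3,0.3,0.3],
  delta_pos=[
    [0.001,0.003,0.03],
    [0.001,0.003,0.06],
    [0.001,0.003,0.09],
    [0.001,0.003,0.12],
    [0.001,0.003,0.1425],
  ],
  turn=[
    [0,0,0],
    [0,0,0],
    [0,0,0],
    [0,0,0],
    [0,0,0],
  ],
)

```text
time: 7.83
ee_pos: [0.4818, -0.0659, 0.0857]
tcp_rot: [-3.139, -0.001, 1.654]
ft_force: [0.6, 0.8, -0.2]
width: 0.348
grip_force: 0.0
```

Request:
move_arm(
  claw=[1,1,1,1,1],
  delta_pos=[
    [0,0,0],
    [0,0,0],
    [0,0,0],
    [0,0,0],
    [0,0,0],
  ],
  turn=[
    [0,0,0],
    [0,0,0],
    [0,0,0],
    [0,0,0],
    [0,0,0],
  ],
  force=40,
)

```text
time: 8.25
ee_pos: [0.4813, -0.0666, 0.0888]
tcp_rot: [-3.14, -0.0, 1.652]
ft_force: [-4.8, -1.8, 0.2]
width: 0.112
grip_force: 40.0
```

Run:
```python
from h import *
s=bot.get_state();p,r=tcp(s);print(p,r.as_euler('xyz',True),s['qpos'],s['width'],s['grip_force'],s['ft_force'])
```

```text
[ 0.4813497  -0.0665705   0.08878244] [-1.79884463e+02 -7.57732514e-03  9.46649276e+01] [-0.07205999  0.59561234  0.22181294  2.07831906 -0.26201038  0.49553301
  0.42585432] 0.1124099608240704 40.00729322433472 [-4.80966579 -1.76424751  0.1690786 ]
```

Run:
```python
from h import *
k=.55; o=np.array([0,0,.0172])
def pose(th):
    # initial tool axes: x along bar, y to hinge, z down; hinge at y=.248
    t=np.radians(th); bar=np.array([0,.248*(1-np.cos(t)),-.248*np.sin(t)])
    r=Ro.from_rotvec([k*t,0,0]); return bar+r.apply(o),r
for c in range(4):
    p0,r0=pose(c*12.5)
    print([rel(*pose(c*12.5+2.5*i),p0,r0)[0].tolist() for i in range(1,6)],[round(k*2.5*i,2) for i in range(1,6)])
```

```text
[[0.0, -0.0002, -0.0108], [0.0, 0.0001, -0.0216], [0.0, 0.0009, -0.0324], [0.0, 0.0021, -0.0431], [0.0, 0.0038, -0.0538]] [1.38, 2.75, 4.12, 5.5, 6.88]
[[0.0, 0.0009, -0.0107], [0.0, 0.0022, -0.0214], [0.0, 0.004, -0.0321], [0.0, 0.0063, -0.0426], [0.0, 0.0091, -0.053]] [1.38, 2.75, 4.12, 5.5, 6.88]
[[0.0, 0.0019, -0.0106], [0.0, 0.0043, -0.021], [0.0, 0.0072, -0.0314], [0.0, 0.0104, -0.0416], [0.0, 0.0142, -0.0516]] [1.38, 2.75, 4.12, 5.5, 6.88]
[[0.0, 0.003, -0.0103], [0.0, 0.0064, -0.0204], [0.0, 0.0102, -0.0304], [0.0, 0.0145, -0.0402], [0.0, 0.0191, -0.0498]] [1.38, 2.75, 4.12, 5.5, 6.88]
```

Request:
move_arm(
  claw=[1,1,1,1,1],
  delta_pos=[
    [0,-0.0005,-0.011],
    [0,-0.0005,-0.0216],
    [0,0.0004,-0.0324],
    [0,0.0016,-0.0431],
    [0,0.0033,-0.0538],
  ],
  turn=[
    [1.4,0,0],
    [2.75,0,0],
    [4.1,0,0],
    [5.5,0,0],
    [6.9,0,0],
  ],
  force=50,
)

```text
time: 8.67
ee_pos: [0.4866, -0.0662, 0.1432]
tcp_rot: [-3.022, 0.001, 1.653]
ft_force: [0.7, -1.7, -4.5]
width: 0.115
grip_force: 50.0
```

```bash
cat > ang.py <<'E'
from h import *
s=bot.get_state();p,r=tcp(s)
# slip-free hold: bar at -17.2 mm along tool z; lid angle from bar height and from distance to the hinge
b=p-.0172*r.as_matrix()[:,2]; x=np.array([np.cos(.0855),np.sin(.0855),0]); B0=np.array([.4813,-.0666,.106])
d=b-(B0+.248*x); print('lid',np.degrees(np.arctan2(d[2],-d@x)),'radius',np.hypot(d@x,d[2]),'bar',b,'tilt',r.as_euler('xyz',True))
print(s['time'],np.round(s['qpos'],3),s['width'],s['grip_force'],np.round(s['ft_force'],1),np.round(s['wrist_torque'],2))
E
python3 ang.py
```

```text
lid 12.702365852657177 radius 0.2466550333388167 bar [ 0.48865648 -0.06598963  0.16023611] tilt [-1.73126507e+02  4.43742457e-02  9.46815058e+01]
8.6667 [-0.137  0.57   0.302  1.912 -0.188  0.807  0.349] 0.11465625266519766 49.991721510887146 [ 0.7 -1.7 -4.5] [-0.32  0.07  0.09]
```

Request:
move_arm(
  claw=[1,1,1,1,1],
  delta_pos=[
    [0,0.0009,-0.0107],
    [0,0.0022,-0.0214],
    [0,0.004,-0.0321],
    [0,0.0063,-0.0426],
    [0,0.0091,-0.053],
  ],
  turn=[
    [1.4,0,0],
    [2.75,0,0],
    [4.1,0,0],
    [5.5,0,0],
    [6.9,0,0],
  ],
)

```text
time: 9.08
ee_pos: [0.5033, -0.0647, 0.1947]
tcp_rot: [-2.904, 0.001, 1.653]
ft_force: [2.1, -0.6, -6.5]
width: 0.115
grip_force: 50.0
```

```bash
python3 ang.py
```

```text
lid 25.403459755628877 radius 0.24567141595596648 bar [ 0.50728909 -0.06439203  0.2113905 ] tilt [-1.66384536e+02  5.62370662e-02  9.47036927e+01]
9.0833 [-0.159  0.591  0.33   1.71  -0.144  1.105  0.302] 0.11509208439693037 49.989028573036194 [ 2.1 -0.6 -6.5] [-0.3  -0.72  0.05]
```

Request:
move_arm(
  claw=[1,1,1,1,1],
  delta_pos=[
    [0,0.0019,-0.0106],
    [0,0.0043,-0.021],
    [0,0.0072,-0.0314],
    [0,0.0104,-0.0416],
    [0,0.0142,-0.0516],
  ],
  turn=[
    [1.4,0,0],
    [2.75,0,0],
    [4.1,0,0],
    [5.5,0,0],
    [6.9,0,0],
  ],
)

```text
time: 9.5
ee_pos: [0.5303, -0.0624, 0.2407]
tcp_rot: [-2.786, 0.001, 1.653]
ft_force: [4.1, -0.7, -7.9]
width: 0.114
grip_force: 50.0
```

```bash
python3 ang.py
```

```text
lid 38.044416343385784 radius 0.2448140490966255 bar [ 0.53629529 -0.06184095  0.25687208] tilt [-1.59623207e+02  5.53675232e-02  9.47363753e+01]
9.5 [-0.156  0.658  0.338  1.47  -0.125  1.394  0.278] 0.11410150831507156 49.989357590675354 [ 4.1 -0.7 -7.9] [-0.22 -1.5   0.08]
```

Request:
move_arm(
  claw=[1,1,1,1,1],
  delta_pos=[
    [0,0.003,-0.0103],
    [0,0.0064,-0.0204],
    [0,0.0102,-0.0304],
    [0,0.0145,-0.0402],
    [0,0.0185,-0.049],
  ],
  turn=[
    [1.4,0,0],
    [2.75,0,0],
    [4.1,0,0],
    [5.5,0,0],
    [6.9,0,0],
  ],
)

```text
time: 9.92
ee_pos: [0.5653, -0.0593, 0.279]
tcp_rot: [-2.667, 0.001, 1.654]
ft_force: [5.1, -1.3, -11.5]
width: 0.112
grip_force: 50.0
```

Request:
move_arm(
  claw=[1,1],
  delta_pos=[
    [0,0,0],
    [0,0,0],
  ],
  turn=[
    [0,0,0],
    [0,0,0],
  ],
)

```text
time: 10.08
ee_pos: [0.5644, -0.0594, 0.2782]
tcp_rot: [-2.666, 0.0, 1.654]
ft_force: [5.0, -0.7, -10.9]
width: 0.112
grip_force: 50.0
```

```bash
python3 ang.py
python3 - <<'E'
from h import *
a=bot.grab_frame('top')[:,:,::-1];b=bot.grab_frame('side')[:,:,::-1]
cv2.imwrite('pics/top1.png',a);cv2.imwrite('pics/side1.png',b)
f=lambda x:cv2.resize(x,(400,600),interpolation=cv2.INTER_CUBIC)
cv2.imwrite('pics/f.png',np.hstack([f(a[100:280,310:430]),f(b[145:325,300:420])]))
E
```

```text
lid 50.12546669942057 radius 0.24435461263677083 bar [ 0.57229998 -0.05870035  0.29352999] tilt [-1.52737102e+02  1.77102718e-02  9.47413489e+01]
10.0833 [-0.137  0.766  0.339  1.193 -0.119  1.681  0.265] 0.11194389640169941 49.989911913871765 [  5.   -0.7 -10.9] [-0.12 -2.46  0.09]
```

View pics/f.png

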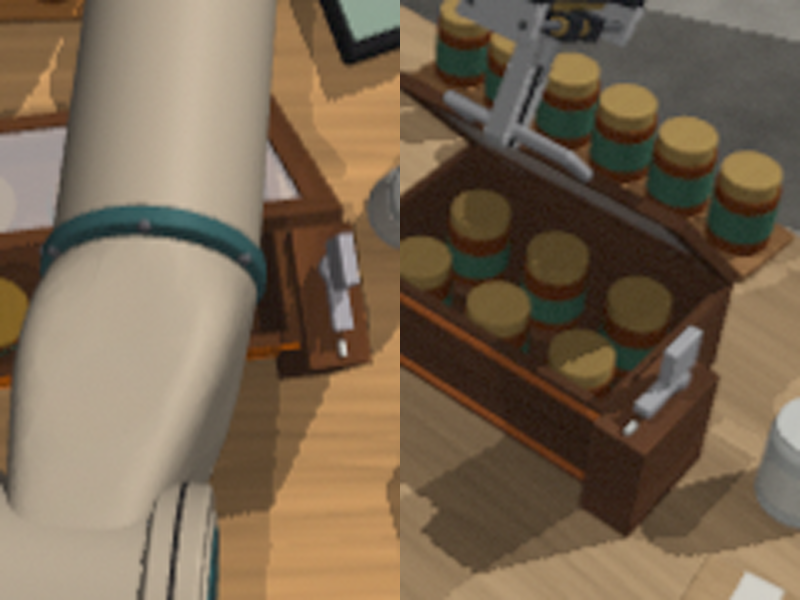

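The side view shows the lid held open by the bar, the pointer still at the mark, and the jars inside undisturbed. I'll refine the lid angle by fitting the hinge (height 106 mm, radius 248 mm) to the recorded arc.

Run:
```python
from h import *
from scipy.optimize import least_squares
D=[(.48135,-.06657,.08878,-179.88),(.4866,-.0662,.1432,-173.13),(.5033,-.0647,.1947,-166.38),(.5303,-.0624,.2407,-159.62),(.5644,-.0594,.2782,-152.74)]
D=np.array(D); x=np.array([np.cos(.0855),np.sin(.0855)]); u=D[:,:2]@x; z=D[:,2]; t=np.radians(180+D[:,3])
def bar(o): return u+o*np.sin(t), z+o*np.cos(t)
def f(q): a,b=bar(q[1]); return np.hypot(a-q[0],b-.106)-.248
q=least_squares(f,[.727,.017]).x; a,b=bar(q[1])
print(q,f(q).round(5),np.degrees(np.arctan2(b-.106,q[0]-a)))
for o in(.0152,.0172,.0192):
  h=least_squares(lambda h:f([h[0],o]),[.727]).x[0];a,b=bar(o);print(o,h,f([h,o]).round(4),np.degrees(np.arctan2(b-.106,h-a)),np.degrees(np.arcsin((b-.106)/.248)))
S=bot.camera_params('side');H=np.array([*(np.array([.4813,-.0666])+.248*x),.106])
y=np.array([-x[1],x[0],0]);X=np.array([*x,0])
for th in (45,48,50,52,55):
    B=H-.248*(np.cos(np.radians(th))*X-np.sin(np.radians(th))*np.array([0,0,1]))-.058*y; v=proj(S,B); print(th,400+(v[0]-300)/.3,(v[1]-145)/.3)
```

```text
[0.72198499 0.02650681] [ 2.0e-04 -8.0e-05 -1.8e-04 -1.1e-04  2.0e-04] [ 2.14433328 14.84458604 27.50764077 40.06261327 52.06701934]
0.0152 0.7244539215952629 [ 0.0025  0.001  -0.0004 -0.0017 -0.0027] [-0.4619954  12.12163836 24.70263561 37.21491186 49.21345233] [-0.46669623 12.17218458 24.65970656 36.91280495 48.48982943]
0.0172 0.7240586995937994 [ 0.0021  0.0008 -0.0004 -0.0015 -0.0022] [-4.59018181e-03  1.25993538e+01  2.51949796e+01  3.77153311e+01
  4.97156522e+01] [-4.62934277e-03  1.26419009e+01  2.51548279e+01  3.74564792e+01
  4.91134315e+01]
0.0192 0.7236457764724762 [ 0.0017  0.0006 -0.0003 -0.0012 -0.0017] [ 0.45431097 13.07870708 25.68892492 38.21714356 50.21894334] [ 0.45743724 13.11248245 25.65196674 38.00413499 49.74497361]
45 551.3354697869208 177.2026333810524
48 559.594501219546 162.51638801284753
50 565.2612500878259 152.8435935609623
52 571.0440895853068 143.28668731840898
55 579.9117942935726 129.20801363388745
```

Run:
```python
from h import *
b=cv2.imread('pics/side1.png'); a=cv2.imread('pics/side0.png')
f=lambda i,x,y:cv2.resize(i[y:y+50,x:x+66],(792,300*2) if 0 else (396,300),interpolation=cv2.INTER_CUBIC)
f=lambda i,x,y:cv2.resize(i[y:y+60,x:x+80],(800,600),interpolation=cv2.INTER_CUBIC)
cv2.imwrite('pics/z.png',f(b,300,155))
x=np.array([np.cos(.0855),np.sin(.0855)]);X=np.array([*x,0]);y=np.array([-x[1],x[0],0]);Z=np.array([0,0,1])
S=bot.camera_params('side');H=np.array([*(np.array([.4813,-.0666])+.248*x),.106])
def P(th,r,l): t=np.radians(th); return proj(S,H-r*(np.cos(t)*X-np.sin(t)*Z)+l*y).round(2)
print('closed pred',P(0,.248,.058),P(0,.248,-.058),'meas',270+115/5-.4,185+275/5-.4,270+270/5-.4,185+377/5-.4)
for th in(46,48,50,52):
  for n,r,l in(('barL',.248,.058),('barR',.248,-.058),('armR',.2,-.058),('armL',.2,.058)): v=P(th,r,l);print(th,n,v,((v-[300,155]+.5)*10).round())
```

```text
closed pred [291.92 239.53] [323.84 259.77] meas 292.6 239.6 323.6 260.0
46 barL [311.27 178.23] [118. 237.]
46 barR [346.22 196.69] [467. 422.]
46 armR [352.35 200.64] [529. 461.]
46 armL [318.28 182.61] [188. 281.]
48 barL [312.85 175.44] [134. 209.]
48 barR [347.88 193.75] [484. 392.]
48 armR [353.65 198.36] [541. 439.]
48 armL [319.51 180.44] [200. 259.]
50 barL [314.46 172.68] [150. 182.]
50 barR [349.58 190.85] [501. 363.]
50 armR [354.97 196.1 ] [555. 416.]
50 armL [320.77 178.28] [213. 238.]
52 barL [316.12 169.95] [166. 154.]
52 barR [351.31 187.99] [518. 335.]
52 armR [356.32 193.87] [568. 394.]
52 armL [322.06 176.16] [226. 217.]
```

View pics/z.png

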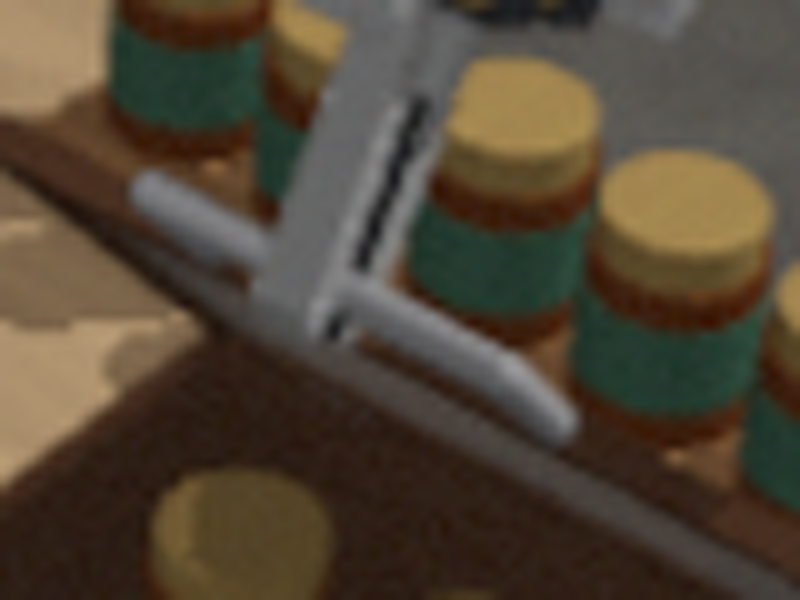

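The zoomed side view puts the bar's corners at about (507,360) and (150,188). The 50° prediction is (501,363) and (150,182), so the lid is at 50° within about half a degree. Handing in.

```bash
python3 -c "
from cell import bot
print(bot.close_job())"
```

```text
the job is handed in; nothing more can be done
None
```

The job is handed in at about 10 s: the catch's pointer faces the mark, the gripper is holding the lid open at 50° (to within about a degree, from the arm pose and side camera), and the arm touched none of the jars, tin or carton.

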